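# Change over the sample ports by their push-push hatches

## Robot

A 6-joint arm with a two-finger parallel gripper is mounted at the origin on a cart in front of the work surface, level with it; the furniture and walls round the work are solid. World frame = base frame: x ahead of the robot, y to its left, z up, the work surface at z = 0. Lengths are in m, angles in rad, forces in N, time in s.
With the tool pointing down it reaches from about 0.3 to 0.775 m from the base axis. Payload 14.6 kg.
Tool frame: the origin (TCP) lies between the finger pads; the fingertips stand 8 mm ahead of it and the grasp point (between the pads) lies 11 mm behind it; z points along the fingers, y is the line along which they close (so a half turn about z gives the same grasp; the last joint's range is limited). The gripper opens to 94 mm and grips with 3 to 60 N. Pads are 16 mm wide; open, the fingers measure 119 mm over their backs; the gripper's body (75 mm by 177 mm) begins 78 mm behind the grasp point.
Start: joints at [-1.355, 0.3, 1.521, -0, 1.321, -0.067], TCP at [0.153, -0.528, 0.213] pointing down, gripper open.
Joint ranges: [-3.03, 3.03], [-0.79, 2.21], [0.23, 2.52], [-1.04, 4.18], [0, 3.07], [-2.55, 2.55]. Speed limits (rad/s): [2.22, 2.22, 2.57, 3.14, 3.14, 3.14].

## Interface

Orientations are given as a 3x3 rotation matrix whose columns are the frame's x, y, z axes.
In Python, from station import state, capture, sign_off gives the robot as it stands.
- The arm moves only by the tool arm_command, never from a script. Its argument "targets" is a list of rows, each a list of 7 numbers: the opening, from 0 (shut) to 1 (fully open), then the shift along the tool's x, y, z in units of 120 mm (1.0 is 120 mm), then the turn, a rotation vector about the tool's x, y, z in units of 45 degrees (1.0 is 45 degrees). A call has 1 to 5 rows; each row shifts and turns the commanded pose from where the row before left it, along the tool's axes as they then stand; what a row does not reach is not made up. A row lasts 1/8 s, in which the tool goes at most 62.5 mm and 10.7 degrees, less where a joint would pass 70% of its speed; a pose out of reach is approached as far as the arm can. A call with a number of a shift or a turn outside -1 to 1 is refused whole. A call with a gripper value outside its range is refused whole. The fingers move at their own pace and stop on an object; "force" is the grip in N (left out, the last holds). Time passes only in rows, so rows that do not move let the fingers close. It gives the time, the measured TCP pose, the force, the opening and the grip force at its end, in the units of the state.
- state(): the state, without advancing time (a new reading comes with each control period).
- capture(name): name is "side" or "top" or "wrist"; returns a dict with "pixels" (400x640x3 uint8, red, green, blue), "fx", "fy", "cx", "cy" (pixels), "R" (3x3) and "t" (3): a world point X has camera coordinates R X + t. Camera axes: x right, y down, z forward; pixel columns grow to the right and rows downward; lengths in m; the calibration is good to about 2 mm. A picture is of the moment at which its call begins. There is no depth.
- sign_off(): hands the job in; it is judged then, once.
The state is a dict: "t": time; "q": joint angles; "qvel": joint speeds; "effort": joint torques, N m; "tcp_pos": TCP position; "tool_rot": TCP orientation; "wrist_force": force on the tool from outside, world axes, zero at the start; "torque": the same for the moment, N m; "grip_width": finger opening in m; "grasp_force": force on a finger pad.
Only numpy, scipy, OpenCV 4.12 (cv2) and the standard library are available. Lean on these libraries where they do the work, as an engineer would, in place of code of your own. Each camera call takes 0.05 s, during which the arm holds its last target. There are 200 camera calls.

## Task

The next sample is due. Of the three sample ports on the bench, first push the open orange hatch down until it latches shut; then press the shut blue hatch once at its round mark, let go so that it pops open, and make sure it stays open. Leave the white hatch shut and the things standing around where they are; it is all done by pushing with the fingertips, nothing is gripped or lifted.

Things in the scene. Friction and masses are not known exactly. Their poses are not given: they have to be found in the camera images.
- orange: white case of the ORANGE port, fixed, 120 (x) x 104 (y) mm, 60 mm high; origin under its centre, x away from the robot, turned up to 0.3 rad. All three ports are the same: a dish stands inside, and a coloured hatch plate (88 mm long, 84 mm wide, 10 mm thick) covers the top, hinged along its far edge; the hinge line is 49 mm beyond the origin and 62 mm above the bench
- orange_press (a point): press mark (thin black ring, 24 mm) on the outer face of the orange hatch, which starts open; 70 mm from the hinge line, 18 mm from the free edge. The point turns with the hatch: x runs in the plate from free edge to hinge, y along the hinge line, z out of the outer face. When shut, z is up and the mark is 67 mm above the bench, 7 mm above the case rim
- orange_hatch (a joint): orange hatch angle (rad): 0 latched level, about 0.64 popped open (free edge about 115 mm above the bench), negative when pressed in. Push-push latch: pressed down from open to -0.065 or lower (4.5 mm at the mark below the latched level; rubber stop near -0.08) and released, it latches at 0. A spring pushes back with 2 to 3 N at the mark while it is pressed slowly; 6 N reaches the stop
- blue: white case of the BLUE port, as the orange one
- blue_press (a point): the same press mark on the blue hatch, which starts latched shut; same make and sizes as the orange one
- blue_hatch (a joint): blue hatch angle (rad), as for the orange one; starts at 0. Pressed in from latched to -0.065 or lower and released, it springs open by itself to about 0.64 within about 1.5 s and stays there; if pushed down again it would latch shut again
- white_press (a point): the same press mark on the white hatch, which starts latched shut and must be left alone
- white_hatch (a joint): angle of the white hatch (rad), as for the orange one; starts at 0
- dish: bystander: round aluminium dish with a lid, 68 mm across, 24 mm high, loose on the bench beyond the ports; origin under its centre
- timer: bystander: small grey timer, 58 x 58 x 18 mm, loose beyond the ports; origin under its centre
- beaker: bystander: small glass beaker, 58 mm across, 70 mm high, loose beyond the ports; origin under its centre
- forceps: bystander: steel forceps lying flat, pointing away from the robot, 149 x 22 x 10 mm, loose to the left of the ports; origin under the centre
- tape: bystander: roll of masking tape lying flat, 96 mm across, 25 mm high, loose to the right of the ports; origin under its centre

How it is judged:
On the way, in this order (a step that is already met when the one before it is completed fails the run):
1. the orange hatch is latched shut, with the blue one still shut (value of joint orange_hatch between -0.03 and 0.03 rad and value of joint blue_hatch below 0.04 rad), for 0.4 s.
2. the blue hatch is pressed in (value of joint blue_hatch below -0.05 rad).
3. the blue hatch has popped open (value of joint blue_hatch above 0.5 rad), for 0.2 s.
At the end, for the whole second after the job is handed in: the orange and white hatches are latched shut (within 0.03 rad of level), the blue hatch stands popped open (0.5 to 0.8 rad) and at rest (value of joint orange_hatch between -0.03 and 0.03 rad and value of joint white_hatch between -0.03 and 0.03 rad and value of joint blue_hatch between 0.5 and 0.8 rad and velocity of joint blue_hatch between -0.1 and 0.1 rad/s); the robot touches nothing.
It fails at once if the white hatch is pressed in or opened (value of joint white_hatch below -0.03 rad or value of joint white_hatch above 0.05 rad).
It fails at once if the popped blue hatch is pushed down again (it is pressed once only) (value of joint blue_hatch between 0.1 and 0.5 rad and velocity of joint blue_hatch below -0.15 rad/s).
It fails at once if a hatch is lifted or forced back past its popped position (value of joint any of blue_hatch, orange_hatch above 0.85 rad).
It fails at once if a thing standing around is moved, lifted or carried (over 30 mm) (distance of any of dish, timer, beaker, forceps, tape from where it was at the start of the episode above 0.03 m).
It also fails if it takes over 45 s, if anything falls off the work surface, if the arm or the gripper's body presses on something with over 40 N, if the wrist force passes 120 N, or if a joint passes its speed limit or range.

## Working session

There is one attempt and no reset: what is moved stays moved. The work goes in short steps, Python scripts to look and compute and a tool call to move; the robot and the scene stay as the last step left them, time stands still between calls to the robot, and variables do not carry over. Pictures are saved under pics/ and viewed, at most 10 in all, crops included, and the job is handed in when it is done.

Besides the shell and the picture viewer there is one more tool, called as name(argument=value, ...), one argument or row to a line, values as JSON. arm_command: Moves the arm, as the interface text tells. Its arguments: {"type":"object","properties":{"targets":{"type":"array","items":{"type":"array","items":{"type":"number"}}},"force":{"type":"number"}},"required":["targets"]}

```bash
mkdir -p pics
cat > h.py <<'E'
import numpy as np, cv2
from station import state, capture, sign_off
def ray(c,u,v,z):
    R=np.array(c["R"]);t=np.array(c["t"]);o=-R.T@t
    d=R.T@np.array([(u-c["cx"])/c["fx"],(v-c["cy"])/c["fy"],1.]);return o+d*(z-o[2])/d[2]
def proj(c,X):
    p=np.array(c["R"])@np.array(X)+np.array(c["t"]);return np.array([c["fx"]*p[0]/p[2]+c["cx"],c["fy"]*p[1]/p[2]+c["cy"]])
def save(c,n): cv2.imwrite("pics/"+n,np.ascontiguousarray(c["pixels"][:,:,::-1]))
E
python3 - <<'E'
from h import *
for n in("top","side"):
    c=capture(n);save(c,n+"1.png");print(n,c["fx"],-np.array(c["R"]).T@np.array(c["t"]))
    hsv=cv2.cvtColor(c["pixels"],cv2.COLOR_RGB2HSV)
    for nm,lo,hi in(("orange",(5,120,80),(22,255,255)),("blue",(95,120,50),(125,255,255))):
        m=cv2.inRange(hsv,lo,hi)
        for k in cv2.findContours(m,0,2)[0]:
            if cv2.contourArea(k)>150: print(nm,cv2.contourArea(k),cv2.boxPoints(cv2.minAreaRect(k)).round().tolist())
s=state();print(s["tcp_pos"],s["tool_rot"],s["t"])
E
```

```text
top 437.0030896722977 [ 0.42942329 -0.00430814  1.47823806]
orange 522.5 [[388.0, 202.0], [415.0, 202.0], [415.0, 224.0], [388.0, 224.0]]
orange 801.5 [[579.0, 93.0], [635.0, 89.0], [637.0, 111.0], [580.0, 114.0]]
blue 600.5 [[241.0, 229.0], [242.0, 203.0], [268.0, 205.0], [266.0, 230.0]]
blue 352.0 [[245.0, 57.0], [265.0, 57.0], [265.0, 78.0], [245.0, 78.0]]
blue 337.0 [[223.0, 57.0], [241.0, 55.0], [244.0, 77.0], [226.0, 79.0]]
blue 156.5 [[139.0, 21.0], [151.0, 10.0], [167.0, 28.0], [155.0, 39.0]]
side 427.6736339309699 [0.14095249 0.95901722 1.02577489]
orange 177.0 [[336.0, 165.0], [365.0, 155.0], [368.0, 164.0], [339.0, 174.0]]
orange 465.5 [[107.0, 113.0], [126.0, 106.0], [138.0, 138.0], [119.0, 145.0]]
orange 1128.5 [[65.0, 120.0], [100.0, 106.0], [117.0, 148.0], [82.0, 162.0]]
blue 6585.5 [[110.0, 345.0], [350.0, 345.0], [350.0, 399.0], [110.0, 399.0]]
blue 209.5 [[149.0, 207.0], [160.0, 197.0], [176.0, 213.0], [166.0, 224.0]]
blue 846.0 [[94.0, 62.0], [134.0, 39.0], [149.0, 67.0], [109.0, 90.0]]
blue 976.5 [[322.0, 66.0], [337.0, 22.0], [367.0, 33.0], [352.0, 76.0]]
[ 0.15341724 -0.52792529  0.21295229] [[ 9.60266316e-01  2.79085212e-01 -2.15273934e-04]
 [ 2.79085286e-01 -9.60265794e-01  1.00415479e-03]
 [ 7.35245591e-05 -1.02433581e-03 -9.99999473e-01]] 0.1
```

View pics/top1.png

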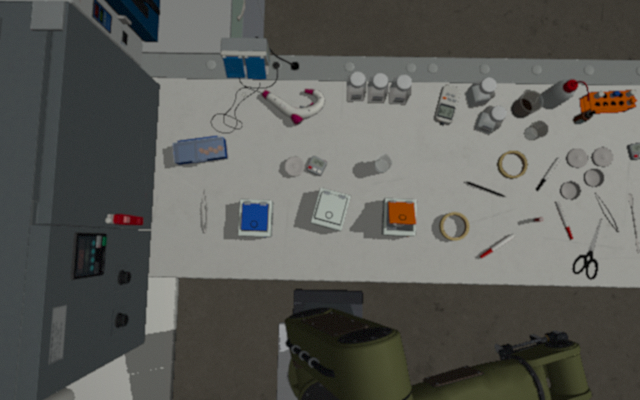

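View pics/side1.png

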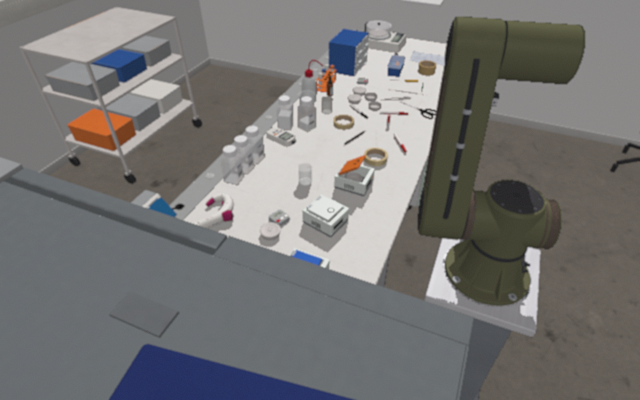

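The top view shows blue at about (254,218), white at (330,209) and open orange at (401,215). In that view x points up and y points left. The side view confirms that orange stands open.

Run:
```python
from h import *
c=capture("top");hsv=cv2.cvtColor(c["pixels"],cv2.COLOR_RGB2HSV)
for nm,lo,hi,z in(("orange",(5,120,80),(22,255,255),.092),("blue",(95,120,50),(125,255,255),.067)):
    m=cv2.inRange(hsv,lo,hi); m[:190]=0; m[240:]=0; m[:,450:]=0
    k=max(cv2.findContours(m,0,2)[0],key=cv2.contourArea);M=cv2.moments(k)
    P=ray(c,M["m10"]/M["m00"],M["m01"]/M["m00"],z); r=cv2.minAreaRect(k)
    b=np.array([ray(c,*p,z)[:2] for p in cv2.boxPoints(r)]);print(nm,P.round(4),r,b.round(3).tolist())
x,y=370,180
cv2.imwrite("pics/top2.png",cv2.resize(np.ascontiguousarray(c["pixels"][185:250,225:430,::-1]),None,fx=3.9,fy=3.9,interpolation=cv2.INTER_CUBIC))
```

```text
orange [ 0.519  -0.2303  0.092 ] ((401.5, 213.0), (22.0, 27.0), 90.0) [[0.553, -0.188], [0.554, -0.274], [0.485, -0.274], [0.483, -0.188]]
blue [0.498  0.2403 0.067 ] ((254.222412109375, 216.71896362304688), (25.544078826904297, 25.95513343811035), 3.3664605617523193) [[0.459, 0.283], [0.543, 0.281], [0.54, 0.198], [0.456, 0.2]]
```

View pics/top2.png

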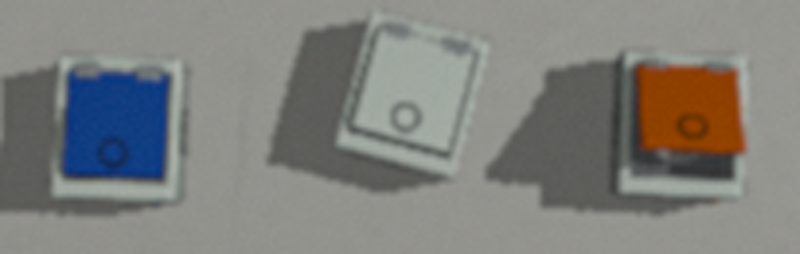

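Orange measures 69 x 86 mm seen from above, which fits an 88 x 84 plate at 0.64 rad. Blue measures 84 x 83 mm. The marks are near px (402.4,217.3) for orange and (253.7,224) for blue. Next I move above orange.

arm_command(
  targets=[
    [0, 0.41, -0.2, 0, 0, 0, 0],
    [0, 0.41, -0.2, 0, 0, 0, 0],
    [0, 0.41, -0.2, 0, 0, 0, 0],
    [0, 0.41, -0.2, 0, 0, 0, 0],
    [0, 0.41, -0.2, 0, 0, 0, 0],
  ],
)

```text
t: 0.78
tcp_pos: [0.3573, -0.3429, 0.2134]
tool_rot: [[0.96, 0.279, -0.0], [0.279, -0.96, 0.0], [-0.0, -0.0, -1.0]]
wrist_force: [0.2, -0.8, -0.3]
grip_width: 0.047
grasp_force: 0.0
```

arm_command(
  targets=[
    [0, 0.41, -0.2, 0, 0, 0, 0],
    [0, 0.41, -0.2, 0, 0, 0, 0],
    [0, 0.41, -0.2, 0, 0, 0, 0.18],
    [0, 0, 0, 0, 0, 0, 0.18],
    [0, 0, 0, 0, 0, 0, 0],
  ],
)

```text
t: 1.4
tcp_pos: [0.4779, -0.2336, 0.2131]
tool_rot: [[1.0, 0.002, -0.001], [0.002, -1.0, 0.0], [-0.001, -0.0, -1.0]]
wrist_force: [-1.4, -1.2, 0.3]
grip_width: 0.0008
grasp_force: 0.0
```

Run:
```python
from h import *
s=state();print(s["t"],s["tcp_pos"],np.round(s["tool_rot"],3).tolist(),s["grip_width"],s["wrist_force"])
c=capture("top");print(ray(c,402.4,217.3,.108),ray(c,253.7,224,.067))
w=capture("wrist");save(w,"w1.png");print(-np.array(w["R"]).T@np.array(w["t"]))
hsv=cv2.cvtColor(w["pixels"],cv2.COLOR_RGB2HSV);m=cv2.inRange(hsv,(5,120,80),(22,255,255))
k=max(cv2.findContours(m,0,2)[0],key=cv2.contourArea);print(cv2.boxPoints(cv2.minAreaRect(k)).tolist())
```

```text
1.4 [ 0.47793738 -0.23358122  0.2131143 ] [[1.0, 0.002, -0.001], [0.002, -1.0, 0.0], [-0.001, -0.0, -1.0]] 0.0007741832605023519 [-1.42772001 -1.21968396  0.29764208]
[ 0.50411017 -0.23115978  0.108     ] [0.47553693 0.24142078 0.067     ]
[ 0.55915323 -0.23453106  0.38476931]
[[276.81488037109375, 195.69821166992188], [278.4085693359375, 120.79592895507812], [360.5416259765625, 122.54342651367188], [358.94793701171875, 197.44570922851562]]
```

View pics/w1.png

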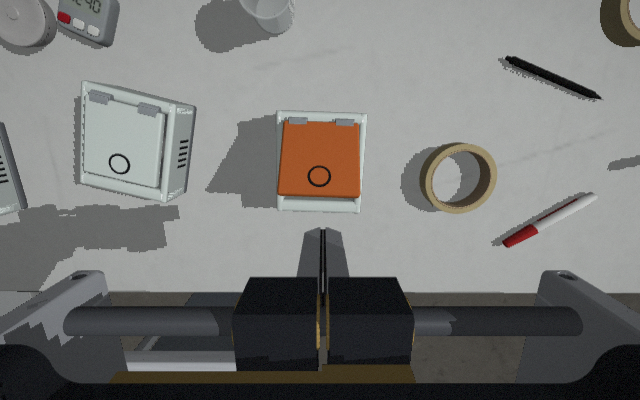

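The wrist view shows the orange mark at (319,176), the plate's near edge at v≈196 and its hinge edge at v≈121. The fingertips are at (323,230).

Run:
```python
from h import *
w=capture("wrist")
print("mark",ray(w,319,176,.108));print("free",ray(w,319,196.5,.118));print("hinge L/R",ray(w,278.5,121,.067),ray(w,360,122,.067)); print("case far",ray(w,278,111,.06),ray(w,367,113,.06),"near",ray(w,276,198,.06),ray(w,361,212,.06)); print("white",ray(w,119,164,.067))
```

```text
mark [ 0.50441607 -0.23132541  0.108     ]
free [ 0.48551956 -0.231422    0.118     ]
hinge L/R [ 0.55807771 -0.18605673  0.067     ] [ 0.55720136 -0.27633002  0.067     ]
case far [ 0.56883595 -0.18487498  0.06      ] [ 0.56690576 -0.2847183   0.06      ] near [ 0.46753897 -0.17813284  0.06      ] [ 0.44972884 -0.28274625  0.06      ]
white [5.09918790e-01 1.87862919e-04 6.70000000e-02]
```

arm_command(
  targets=[
    [0, 0.1, -0.01, 0.3, 0, 0, 0],
    [0, 0.1, -0.01, 0.3, 0, 0, 0],
    [0, 0, 0, 0.1, 0, 0, 0],
    [0, -0.01, 0, 0.1, 0, 0, 0],
    [0, -0.02, 0, 0.1, 0, 0, 0],
  ],
)

```text
t: 2.17
tcp_pos: [0.4983, -0.232, 0.106]
tool_rot: [[1.0, 0.0, 0.002], [0.0, -1.0, -0.001], [0.002, 0.001, -1.0]]
wrist_force: [-0.1, 0.8, 2.7]
grip_width: 0.0007
grasp_force: 0.8
```

arm_command(
  targets=[
    [0, -0.02, 0, 0.07, 0, 0, 0],
    [0, -0.02, 0, 0.07, 0, 0, 0],
    [0, -0.02, 0, 0.07, 0, 0, 0],
    [0, 0, 0, 0.05, 0, 0, 0],
    [0, 0, 0, 0.05, 0, 0, 0],
  ],
)

```text
t: 2.8
tcp_pos: [0.4912, -0.2318, 0.0689]
tool_rot: [[1.0, 0.0, 0.0], [0.0, -1.0, -0.001], [0.0, 0.001, -1.0]]
wrist_force: [-17.8, 6.9, 51.3]
grip_width: 0.0012
grasp_force: 26.2
```

The force shows it is at the stop, so I release.

arm_command(
  targets=[
    [0, 0, 0, -0.1, 0, 0, 0],
    [0, 0, 0, -0.2, 0, 0, 0],
    [0, 0, 0, -0.4, 0, 0, 0],
    [0, -0.3, 0, -0.4, 0, 0, 0],
    [0, -0.2, 0, -0.1, 0, 0, 0],
  ],
)

```text
t: 3.42
tcp_pos: [0.4309, -0.2318, 0.215]
tool_rot: [[1.0, 0.0, 0.004], [0.0, -1.0, -0.002], [0.004, 0.002, -1.0]]
wrist_force: [0.3, -0.7, 0.0]
grip_width: 0.0005
grasp_force: 0.0
```

Run:
```python
from h import *
s=state();print(s["t"],s["tcp_pos"],s["wrist_force"])
w=capture("wrist");save(w,"w2.png")
```

```text
3.425 [ 0.4309154  -0.2318286   0.21499734] [ 0.30035533 -0.69391411  0.04036053]
```

View pics/w2.png

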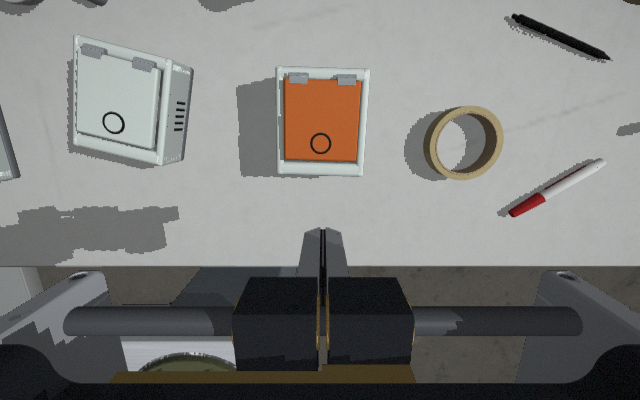

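Orange is shut: the plate sits level inside the rim, with its mark at (320,143). Next I move in front of blue.

arm_command(
  targets=[
    [0, 0, -0.4, 0, 0, 0, 0],
    [0, 0, -0.4, 0, 0, 0, 0],
    [0, 0, -0.4, 0, 0, 0, 0],
    [0, 0, -0.4, 0, 0, 0, 0],
    [0, 0, -0.4, 0, 0, 0, 0],
  ],
)

```text
t: 4.1
tcp_pos: [0.431, 0.0102, 0.2119]
tool_rot: [[1.0, -0.0, -0.0], [-0.0, -1.0, 0.0], [-0.0, -0.0, -1.0]]
wrist_force: [0.7, 0.2, -0.4]
grip_width: 0.0006
grasp_force: 0.0
```

arm_command(
  targets=[
    [0, 0, -0.4, 0, 0, 0, 0],
    [0, 0, -0.4, 0, 0, 0, 0],
    [0, 0, -0.4, 0, 0, 0, 0],
    [0, 0, -0.4, 0, 0, 0, 0],
    [0, 0, -0.34, 0, 0, 0, 0],
  ],
)

```text
t: 4.72
tcp_pos: [0.4308, 0.2433, 0.2117]
tool_rot: [[1.0, 0.001, -0.0], [0.001, -1.0, 0.0], [-0.0, -0.0, -1.0]]
wrist_force: [0.8, -0.4, -0.7]
grip_width: 0.0004
grasp_force: 0.0
```

Run:
```python
from h import *
s=state();print(s["t"],s["tcp_pos"],s["wrist_force"])
w=capture("wrist");save(w,"w3.png")
hsv=cv2.cvtColor(w["pixels"],cv2.COLOR_RGB2HSV);m=cv2.inRange(hsv,(95,120,50),(125,255,255));m[240:]=0
k=max(cv2.findContours(m,0,2)[0],key=cv2.contourArea);b=cv2.boxPoints(cv2.minAreaRect(k));print([ray(w,*p,.067).round(4).tolist() for p in b])
x,y,W,H=cv2.boundingRect(k);mm=(m[y:y+H,x:x+W]==0).astype(np.uint8)
n,l,st,ce=cv2.connectedComponentsWithStats(mm)
for i in range(1,n):
    if st[i][4]>40: print(st[i],ray(w,ce[i][0]+x,ce[i][1]+y,.067))
```

```text
4.725 [0.43083466 0.24334364 0.21174796] [ 0.75236051 -0.38726598 -0.66625403]
[[0.5433, 0.2817, 0.067], [0.5433, 0.1993, 0.067], [0.457, 0.1958, 0.067], [0.4569, 0.2848, 0.067]]
[ 6  0 18  5 90] [0.5413088  0.26619377 0.067     ]
[ 54   0  24   6 119] [0.54095022 0.2136302  0.067     ]
[  0   7  16  74 109] [0.48709576 0.28225147 0.067     ]
[ 73  13   5  68 160] [0.48523794 0.19798671 0.067     ]
[28 54 20 20 74] [0.47644997 0.24161565 0.067     ]
```

View pics/w3.png

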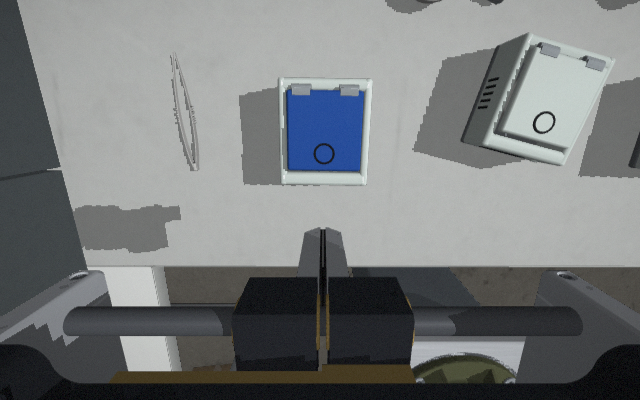

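The wrist view shows the blue mark at (324,154), which is (0.476, 0.2415) and agrees with the top view. I approach and press.

arm_command(
  targets=[
    [0, 0.19, 0.01, 0.2, 0, 0, 0],
    [0, 0.18, 0.01, 0.35, 0, 0, 0],
    [0, 0, 0, 0.35, 0, 0, 0],
    [0, 0, 0, 0.15, 0, 0, 0],
    [0, 0, 0, 0, 0, 0, 0],
  ],
)

```text
t: 5.4
tcp_pos: [0.4748, 0.2387, 0.0847]
tool_rot: [[1.0, 0.0, -0.003], [0.0, -1.0, -0.001], [-0.003, 0.001, -1.0]]
wrist_force: [-0.0, 0.9, 1.1]
grip_width: 0.0006
grasp_force: 0.0
```

Run:
```python
from h import *
s=state();print(s["t"],s["tcp_pos"],s["wrist_force"])
```

```text
5.4 [0.47482525 0.2387288  0.08468425] [-0.00421497  0.93296908  1.05367846]
```

arm_command(
  targets=[
    [0, 0, 0, 0.05, 0, 0, 0],
    [0, 0, 0, 0.03, 0, 0, 0],
    [0, 0, 0, 0.02, 0, 0, 0],
    [0, 0, 0, 0.015, 0, 0, 0],
    [0, 0, 0, 0, 0, 0, 0],
  ],
)

```text
t: 6.02
tcp_pos: [0.4755, 0.239, 0.0726]
tool_rot: [[1.0, 0.0, 0.0], [0.0, -1.0, 0.0], [0.0, -0.0, -1.0]]
wrist_force: [-1.6, 1.0, 2.5]
grip_width: 0.0002
grasp_force: 1.1
```

arm_command(
  targets=[
    [0, 0, 0, 0.012, 0, 0, 0],
    [0, 0, 0, 0.012, 0, 0, 0],
    [0, 0, 0, 0.01, 0, 0, 0],
    [0, 0, 0, 0, 0, 0, 0],
  ],
)

```text
t: 6.52
tcp_pos: [0.4756, 0.2391, 0.0695]
tool_rot: [[1.0, 0.0, 0.001], [0.0, -1.0, 0.0], [0.001, -0.0, -1.0]]
wrist_force: [-7.9, -1.3, 16.8]
grip_width: 0.0004
grasp_force: 8.6
```

The hatch is at the stop, so I release straight up and fast.

arm_command(
  targets=[
    [0, 0, 0, -0.4, 0, 0, 0],
    [0, 0, 0, -0.5, 0, 0, 0],
    [0, -0.2, 0, -0.4, 0, 0, 0],
    [0, -0.3, 0, 0, 0, 0, 0],
    [0, 0, 0, 0, 0, 0, 0],
  ],
)

```text
t: 7.15
tcp_pos: [0.4143, 0.2389, 0.2249]
tool_rot: [[1.0, 0.001, 0.001], [0.001, -1.0, 0.0], [0.001, -0.0, -1.0]]
wrist_force: [-0.2, 0.3, 0.6]
grip_width: 0.0004
grasp_force: 0.0
```

arm_command(
  targets=[
    [0, 0, 0, 0, 0, 0, 0],
    [0, 0, 0, 0, 0, 0, 0],
    [0, 0, 0, 0, 0, 0, 0],
    [0, 0, 0, 0, 0, 0, 0],
    [0, 0, 0, 0, 0, 0, 0],
  ],
)

```text
t: 7.78
tcp_pos: [0.4155, 0.2388, 0.2243]
tool_rot: [[1.0, 0.0, -0.0], [0.0, -1.0, -0.0], [-0.0, 0.0, -1.0]]
wrist_force: [-0.2, 0.6, -1.1]
grip_width: 0.0002
grasp_force: 0.0
```

arm_command(
  targets=[
    [0, 0, 0, 0, 0, 0, 0],
    [0, 0, 0, 0, 0, 0, 0],
    [0, 0, 0, 0, 0, 0, 0],
    [0, 0, 0, 0, 0, 0, 0],
    [0, 0, 0, 0, 0, 0, 0],
  ],
)

```text
t: 8.4
tcp_pos: [0.4154, 0.2389, 0.2244]
tool_rot: [[1.0, 0.0, -0.0], [0.0, -1.0, 0.0], [-0.0, -0.0, -1.0]]
wrist_force: [0.2, 0.3, -0.8]
grip_width: 0.0004
grasp_force: 0.0
```

Run:
```python
from h import *
s=state();print(s["t"],s["tcp_pos"],s["wrist_force"])
w=capture("wrist");save(w,"w4.png")
t=capture("top");cv2.imwrite("pics/top4.png",cv2.resize(np.ascontiguousarray(t["pixels"][140:260,180:480,::-1]),None,fx=2.6,fy=2.6))
```

```text
8.4 [0.41542657 0.23885666 0.2243635 ] [ 0.18533152  0.33934765 -0.76343633]
```

View pics/w4.png

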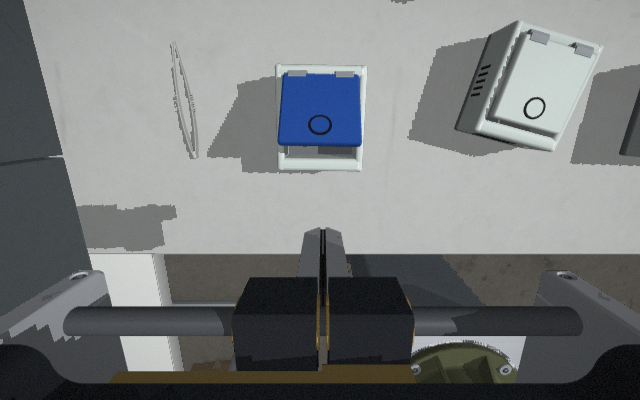

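View pics/top4.png

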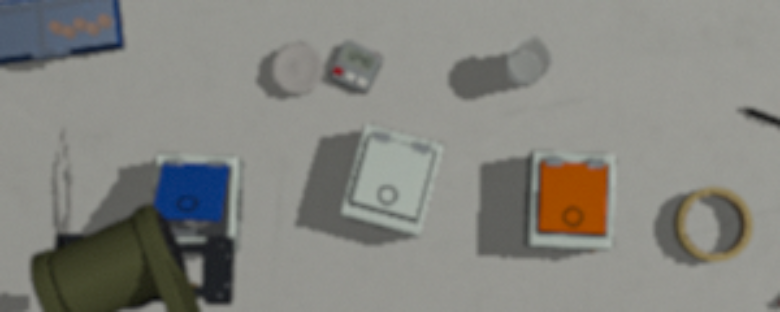

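Blue is popped open: its near edge is at v≈146, above the rim, and the dish shows below it. Orange and white are shut, the other things are in place, and the robot is clear.

```bash
python3 -c "
from station import sign_off
print(sign_off())"
```

```text
the job is handed in; nothing more can be done
None
```

The orange hatch is latched shut, the blue hatch was pressed once and stands open, the white hatch and the things standing around look unmoved in the last pictures, and the job is handed in; the sign-off returned no verdict.

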